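Pin up to the stop, clamp screw seated and eased a quarter turn, held for locking

TASK

The ground pin lies in the V-block under the clamp, but not home: ease it gently along the V until its end touches the stop plate, without squeezing it hard or bumping it against the stop. Then turn the thumbscrew on top of the clamp clockwise until it seats on the pin, back it off a quarter turn so that the pin can just be rotated, and leave everything else on the plate alone. Finish while still holding the thumbscrew at that setting, so that its lock nut can be nipped up.

Things in the scene. Friction and masses are not known exactly. Their poses are not given: they have to be found in the camera images.
- vblock: Steel V-block fixed to the granite plate (plate top 60 mm above the bench), 80 long (its x) x 56 wide (y) x 48 mm high, with a 90 degree V along x. Origin at the centre of its underside; z up, x along the V to the stop plate at its far end. It does not move.
- stirrup_top (a point): Middle of the upper face of the dark steel stirrup clamp that arches over the middle of the V-block, 74 mm above the block's underside; axes as the block. Cross bar 16 mm along x, 73 mm along y, 12 mm thick; legs down both flanks. A hexagonal lock nut, 19 mm across, 6 mm high, lies on it; the thumbscrew stands above. Fixed to the block.
- end_stop: Steel stop plate screwed to the far end of the V-block, 6 thick x 34 wide x 44 mm high. Origin on the face that the pin meets, on the pin's axis, 40 mm along +x from the block's centre and 42.3 mm above its underside; same axes as the block. Top edge 55 mm above the block's underside.
- pin_center (a point): Centre of the loose ground steel pin, 16 mm in diameter, 100 mm long, 0.16 kg, lying in the V, its axis 42.3 mm above the block's underside; x along the pin to the stop (it may roll about x). Its nose (+x end) starts 8 to 22 mm short of the stop; its tail sticks out of the block's near end, by 20 mm once home. It slides with 1 to 3 N.
- pin_nose (a point): Centre of the pin's end face towards the stop, 50 mm from the pin's centre.
- screw_head (a point): Point in the thumbscrew's flat spade-shaped head, on its vertical axis, at gripping height: 104.5 mm above the block's underside when seated. Head: plate 9 mm thick, up to 32 mm wide, from 90.5 to 116.5 mm above the underside; a 10 mm shank below. The point turns with it: y square to the two flat faces (grip along y), x along the plate, z up.
- clamp_screw (a joint): Angle of the thumbscrew, rad, growing clockwise seen from above (tightening; it goes down 2 mm a turn). It seats at 5.0, where it stops hard; it starts 2.2 to 4.0 rad short of that and stays where it is left (friction 0.06 N m). At 0 the head's axes are those of the block; at q they are turned by -q about z.
- clamp_pad: Brass swivel pad, 12 mm across, on the thumbscrew's lower end, carrying the screw; origin at the centre of its underside. It goes down with the screw, presses lightly on the pin at the seat and is clear of it again an eighth to a quarter turn back.
- mate_block: Loose second V-block without clamp, 80 x 56 x 48 mm, beside the task's block. Leave alone. Origin under its centre.
- ring_gauge: Loose dark ring gauge, 60 mm across, 20 mm high. Leave alone. Origin under its centre.
- loupe: Loose black eye loupe, 38 mm across, 38 mm high. Leave alone. Origin under its centre.
- gauge_blocks: Two gauge blocks wrung together, 35 x 18 x 30 mm high. Leave alone. Origin under their centre.
- plug_gauge: Loose double-ended plug gauge lying down, 108 mm long, 18 mm thick. Leave alone. Origin under its middle.
- square: Loose small engineer's square lying flat, 75 x 80 mm, 18 mm high. Leave alone. Origin under its middle.

How it is judged:
By the outcome, as a careful person would: the job done as asked, in the order asked, and still so for the second after the job is handed in, while the arm keeps its last pose, push and grip.
It also fails if it takes over 64 s, if anything falls off the work surface, if the arm or the gripper's body presses on something with over 40 N, if the wrist force passes 120 N, or if a joint passes its speed limit or range.

ROBOT

A 6-joint arm with a two-finger parallel gripper is mounted at the origin on the work surface. World frame = base frame: x ahead of the robot, y to its left, z up, the work surface at z = 0. Lengths are in mm, angles in rad, forces in N, time in s.
With the tool pointing down it reaches from about 350 to 975 mm from the base axis. Payload 7.1 kg.
Tool frame: the origin (TCP) lies on the front face of the gripper's body, between the roots of the fingers; the fingertips stand 80 mm ahead of it and the grasp point (between the pads) lies 61 mm ahead of it (env.tips_ahead is the distance from the TCP to the fingertips, in mm); z points along the fingers, y is the direction in which the jaws open and shut (so a half turn about z gives the same grasp; the last joint's range is limited). The gripper opens to 88 mm and grips with 3 to 60 N. Pads are 20 mm wide; open, the fingers measure 115 mm over their backs; the gripper's body (75 mm by 178 mm) begins 61 mm behind the grasp point.
Start: joints at [-1.341, 0.423, 1.63, -0, 1.089, -0.019], TCP at [153.92, -605.734, 302.675] pointing down, gripper open.
Joint ranges: [-3, 3], [-0.9, 2.11], [0.09, 2.58], [-1.31, 4.45], [0.11, 2.69], [-2.54, 2.54]. Speed limits (rad/s): [2.39, 2.39, 3.01, 3.14, 3.14, 3.14].

INTERFACE

Orientations are given as a unit quaternion [x, y, z, w].
In Python, from station import env, set_gripper, viewer, workorder gives the robot as it stands. Calls block until the motion is done:
- env.reach(position, orientation): joint-space move of the TCP to a pose.
- env.move_l(position, rot=None, rate=150, f_stop=None): straight line of the TCP; rot=None keeps the orientation; rate is the mean speed in mm/s. With f_stop (N) it stops when the force on the tool has changed by that much, and returns True; else False.
- env.move_joints(angles): joint-space move.
- set_gripper(opening): finger opening in mm; the grip force is fixed at half the most; returns when the fingers have stopped.
- env.hold(seconds).
- env.ik(position, orientation): joint angles nearest the present ones, or None.
- env.read_state(): the state.
- viewer.camera(name): name is "scene" or "top" or "wrist"; returns the picture (384x512x3 uint8, blue, green, red); there is no depth.
- viewer.camera_params(name): a dict with "fx", "fy", "cx", "cy" (pixels), "pose" (4x4, takes a point from camera to world coordinates); the wrist camera has in their place "tool_from_camera" (4x4, takes a point from camera to tool coordinates, whose origin is the TCP and whose axes are the flange's). Camera axes: x right, y up, looking along -z (the intrinsics and any distortion apply to the point x, -y, -z); pixel columns grow to the right and rows downward; lengths in mm; the calibration is good to about 2 mm. A picture is of the moment at which its call begins: read the wrist's pose just before it. camera_params takes no time and is no camera call.
A pose or a line that the arm cannot do raises env.IKError and nothing moves.
- workorder.sign_off(): hands the job in, once; it reports no verdict.
The state is a dict: "time_s": time; "qpos": joint angles; "dq": joint speeds; "tau": joint torques, N m; "tool_pos": TCP position; "orientation": TCP orientation; "force": force on the tool from outside, world axes, zero at the start; "wrist_torque": the same for the moment, N m; "width": finger opening in mm.
Only numpy, scipy, OpenCV 4.12 (cv2) and the standard library are available. Lean on these libraries where they do the work, as an engineer would, in place of code of your own. Each camera call takes 0.05 s, during which the arm holds its last target.

## Working session

There is one attempt and no reset: what is moved stays moved. The work goes in short steps, each a Python script; the robot and the scene stay as the last script left them, time stands still between calls to the robot, and variables do not carry over. Pictures are saved under pics/ and viewed, and the job is handed in when it is done.

```bash
ls; mkdir -p pics; python3 - <<'E'
from station import env,set_gripper,viewer,workorder
import cv2
s=env.read_state();print(s)
for n in("scene","top","wrist"):
    im=viewer.camera(n);cv2.imwrite(f"pics/{n}0.png",im);print(n,viewer.camera_params(n))
E
```

```text
pics
{'time_s': 0.0, 'qpos': array([-1.34097277e+00,  4.23839145e-01,  1.63071821e+00,  1.54694536e-05,
        1.08857915e+00, -1.90147343e-02]), 'dq': array([ 0.00050338, -0.00103627,  0.00070229,  0.00015145,  0.0008485 ,
        0.00148561]), 'tau': array([ 1.70517782e-03, -5.44614959e+01, -2.73668164e+01,  6.44558505e-02,
        2.27422547e-02, -1.16561046e-04]), 'tool_pos': array([ 153.8411989 , -605.30982819,  301.89157531]), 'orientation': array([ 9.92270068e-01,  1.24094789e-01, -7.44016411e-05, -7.68360222e-04]), 'force': array([ 0.34750783,  0.53617199, -0.46631359]), 'wrist_torque': array([-0.01884087, -0.01050096,  0.04060092]), 'width': 87.80574730342806}
scene {'fx': 372.5569280197552, 'fy': 372.5569280197552, 'cx': 260.9033309289228, 'cy': 192.36853362221134, 'pose': array([[-5.27170374e-01, -6.44959243e-01,  5.53280193e-01,
         1.07798798e+03],
       [ 8.49575821e-01, -3.86489543e-01,  3.58952304e-01,
         3.31995802e+02],
       [-1.76725975e-02,  6.59282495e-01,  7.51687616e-01,
         7.72773304e+02],
       [ 0.00000000e+00,  0.00000000e+00,  0.00000
[... 264 characters left out ...]
3.31390442e-03, -9.42580126e-03,
         4.40021929e+01],
       [-9.71574405e-03,  1.02446871e-01,  9.94691029e-01,
         1.20065210e+03],
       [ 0.00000000e+00,  0.00000000e+00,  0.00000000e+00,
         1.00000000e+00]])}
wrist {'fx': 328.6463609203809, 'fy': 328.6463609203809, 'cx': 261.6542788500275, 'cy': 188.22712571335873, 'tool_from_camera': array([[-6.30213398e-04,  9.52498095e-01,  3.04543890e-01,
         8.46040392e+01],
       [ 9.99999798e-01,  5.76829213e-04,  2.65264046e-04,
         4.75102814e-01],
       [ 7.69936862e-05,  3.04543996e-01, -9.52498267e-01,
        -8.24971166e+01],
       [ 0.00000000e+00,  0.00000000e+00,  0.00000000e+00,
         1.00000000e+00]])}
```

View pics/scene0.png

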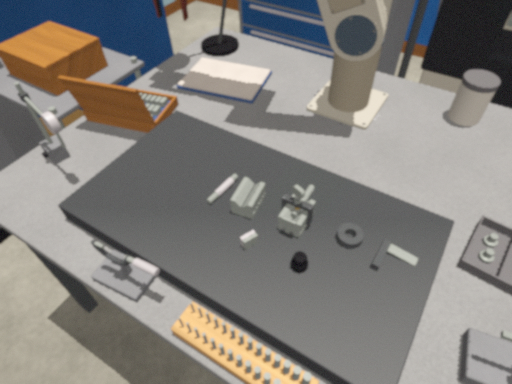

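View pics/top0.png

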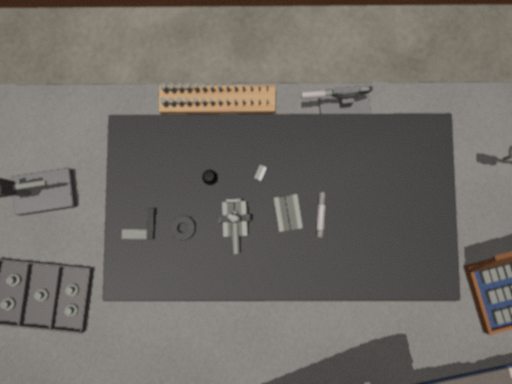

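```bash
python3 - <<'E'
import cv2
im=cv2.imread("pics/top0.png")
# generic zoom default guess region
cv2.imwrite("pics/top0z.png",cv2.resize(im[100:300,150:400],None,fx=3,fy=3,interpolation=cv2.INTER_CUBIC))
E
```

```text
(no output)
```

The top view shows the clamped V-block at about (235,217), with the pin tail pointing down to (236,252). The mate block is at (288,212), the plug gauge at (321,215), the ring at (183,228) and the loupe at (209,177). Next I'll zoom in and get a rough position.

```bash
cat > h.py <<'E'
import numpy as np,cv2
from scipy.spatial.transform import Rotation as R
def ray(p,P,pose):
    d=np.array([(p[0]-P['cx'])/P['fx'],-(p[1]-P['cy'])/P['fy'],-1.]);return pose[:3,3],pose[:3,:3]@d
def at_z(p,P,pose,z):
    o,d=ray(p,P,pose);return o+d*(z-o[2])/d[2]
def proj(X,P,pose):
    c=(np.atleast_2d(X)-pose[:3,3])@pose[:3,:3];return np.c_[P['cx']+P['fx']*c[:,0]/-c[:,2],P['cy']-P['fy']*c[:,1]/-c[:,2]]
def wpose(s,P):
    T=np.eye(4);T[:3,:3]=R.from_quat(s['orientation']).as_matrix();T[:3,3]=s['tool_pos'];return T@P['tool_from_camera']
E
python3 - <<'E'
from station import viewer
from h import *
P=viewer.camera_params("top")
for p,z in[((235,201),108),((235,234),108),((236,252),102),((234,216),160),((288,212),108)]:print(p,at_z(p,P,P['pose'],z).round(1))
im=cv2.imread("pics/top0.png");cv2.imwrite("pics/top0z.png",cv2.resize(im[185:265,190:310],None,fx=6,fy=6,interpolation=cv2.INTER_CUBIC))
E
```

```text
(235, 201) [626.8 107.6 108. ]
(235, 234) [549.7 107.4 108. ]
(236, 252) [507.9 105.3 102. ]
(234, 216) [589.  106.7 160. ]
(288, 212) [600.6 -16.4 108. ]
```

View pics/top0z.png

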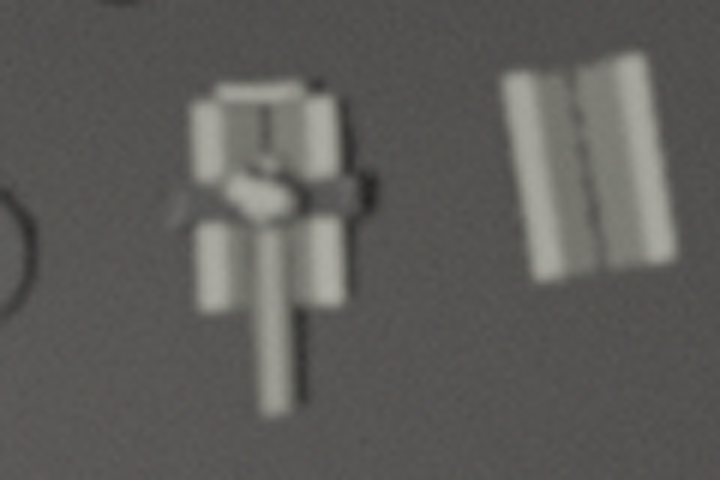

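View pics/wrist0.png

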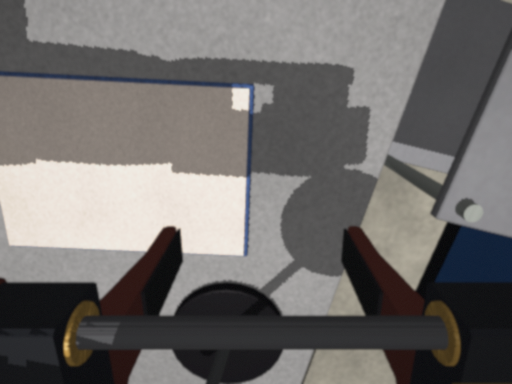

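The pin needs roughly 14 mm of travel. I'll take a close look with the wrist camera from the near side (yaw π).

```bash
python3 - <<'E'
from station import env,viewer
from h import *
q=[0,1,0,0] # x->-x,y->y,z->-z
j=env.ik([575,106,325],q);print(j)
env.reach([575,106,325],q)
s=env.read_state();im=viewer.camera("wrist");P=viewer.camera_params("wrist");T=wpose(s,P)
np.save("T1.npy",T);print(s['time_s'],s['tool_pos'],s['orientation'],s['force'],s['wrist_torque'])
cv2.imwrite("pics/w1.png",im)
cv2.imwrite("pics/w1z.png",cv2.resize(im[60:260,150:370],None,fx=3.5,fy=3,interpolation=cv2.INTER_CUBIC)[:600,:770])
env.hold(0.3);s=env.read_state();print(s['force'],s['wrist_torque'],s['tool_pos'])
E
```

```text
[ 1.61946988e-01  3.39251038e-01  1.70169772e+00 -4.44089210e-16
  1.10064389e+00 -1.40884934e+00]
3.0583 [575.13848041 105.2803734  324.94710743] [ 6.46449422e-04  9.99999788e-01 -7.07078464e-05 -3.26208814e-05] [ 0.26949579 -0.58915624 -0.3026916 ] [ 0.03514385 -0.144636   -0.07115851]
[0.36691672 0.00406957 0.33516741] [ 0.04111586 -0.0731634  -0.06387924] [575.04839832 105.77557505 324.97822434]
```

View pics/w1.png

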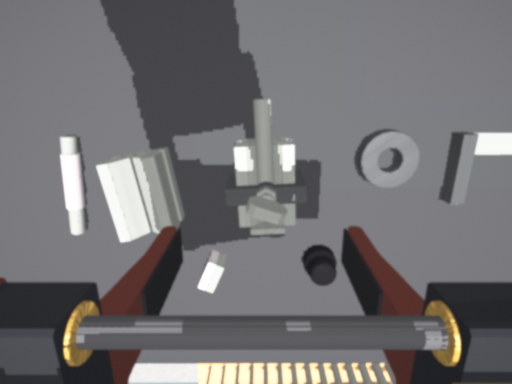

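View pics/w1z.png

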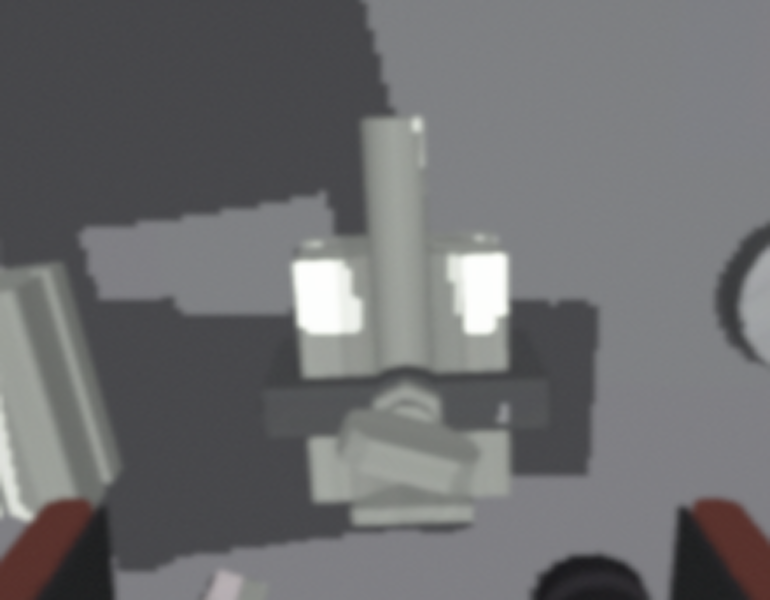

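The wrist view shows the pin tail end at about (261,100), the block top at rows 147–227, the stirrup bar at rows 187–205, and the spade head around (267,211). I'll enlarge it for corner reading and fit a model.

```bash
cat > fit.py <<'E'
from station import viewer
from h import *
from scipy.optimize import least_squares
P=viewer.camera_params("wrist");T=np.load("T1.npy")
z=lambda u,v:(150+(u+.5)/3.5-.5,60+(v+.5)/3-.5)
obs=[((-40,-28,48),z(294,262)),((-40,28,48),z(508,253)),((40,-28,48),z(312,503)),((40,28,48),z(511,493)),
((46,-17,55),z(354,525)),((46,17,55),z(474,521)),((8,-36.5,74),z(266,437)),((8,36.5,74),z(548,428)),((-8,-36.5,74),z(271,389)),((-8,36.5,74),z(546,378))]
X=np.array([o[0] for o in obs],float);U=np.array([o[1] for o in obs])
def W(p,X): 
    c,s=np.cos(p[2]),np.sin(p[2]);X=np.atleast_2d(X).astype(float);return np.c_[p[0]+c*X[:,0]-s*X[:,1],p[1]+s*X[:,0]+c*X[:,1],60+X[:,2]]
r=least_squares(lambda p:(proj(W(p,X),P,T)-U).ravel(),[590,106,0],loss='soft_l1')
if __name__=="__main__":
    print(r.x);print((proj(W(r.x,X),P,T)-U).round(1).tolist())
    tail=(z(363,119),z(414,117))
    for t in range(-82,-50,4):print(t,proj(W(r.x,[[t,-8,42.3],[t,8,42.3]]),P,T).round(1).tolist())
    print(tail)
    im=cv2.imread("pics/w1.png")
    cv2.imwrite("pics/w1h.png",cv2.resize(im[180:245,225:305],None,fx=9,fy=9,interpolation=cv2.INTER_CUBIC))
E
python3 fit.py
```

```text
[5.86000261e+02 1.08709246e+02 4.29700290e-02]
[[-0.1, -0.1], [-0.4, 0.2], [0.4, -0.8], [-0.1, 0.2], [-0.4, -0.0], [0.0, -0.1], [-0.2, 0.8], [1.3, 0.4], [-3.1, -0.3], [1.9, -0.2]]
-82 [[253.0, 98.4], [270.8, 97.5]]
-78 [[253.2, 103.0], [270.9, 102.1]]
-74 [[253.4, 107.5], [271.1, 106.7]]
-70 [[253.7, 112.0], [271.3, 111.2]]
-66 [[253.9, 116.5], [271.4, 115.7]]
-62 [[254.1, 121.0], [271.6, 120.2]]
-58 [[254.3, 125.4], [271.7, 124.6]]
-54 [[254.6, 129.8], [271.9, 129.0]]
((253.35714285714286, 99.33333333333334), (267.92857142857144, 98.66666666666666))
```

View pics/w1h.png

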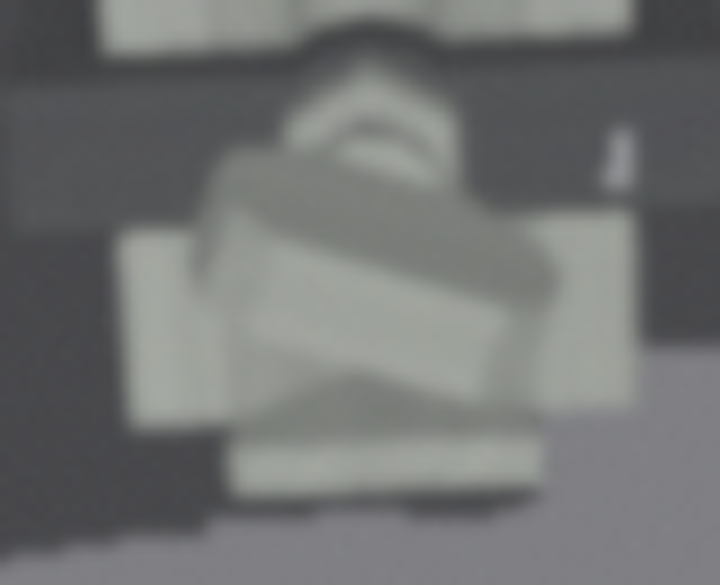

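```bash
python3 - <<'E'
from fit import *
zz=lambda u,v:(225+(u+.5)/9-.5,180+(v+.5)/9-.5)
p=r.x
for h in(116.5,117.8):
  A=[at_z(zz(*c),P,T,60+h) for c in((265,245),(505,315),(470,395),(250,335))]
  print(np.round(A,1).tolist())
  for i,j in((0,1),(3,2)):
    d=A[j]-A[i];print("yaw",np.arctan2(d[1],d[0])%np.pi, np.hypot(*d[:2]))
  print("centre",np.mean(A,0))
# axis from head yaw for q
ax=W(p,[[0,0,104.5]])[0];print("axis",ax,proj([ax+[0,0,12]],P,T))
# overlay for various q
im=cv2.imread("pics/w1.png")
big=cv2.resize(im[180:245,225:305],None,fx=9,fy=9,interpolation=cv2.INTER_CUBIC)
for q,col in((1.8,(0,0,255)),(2.0,(0,255,0))):
  h=1.0
  zl=60+104.5+(5-q)/np.pi
  for zo in(12,):
    a=p[2]-q;c,s=np.cos(a),np.sin(a)
    Q=[[ax[0]+c*x-s*y,ax[1]+s*x+c*y,zl+zo] for x,y in((-16,-4.5),(16,-4.5),(16,4.5),(-16,4.5))]
    uv=(proj(Q,P,T)-[225,180]+.5)*9-.5
    cv2.polylines(big,[np.int32(uv)],True,col,1)
cv2.imwrite("pics/ov.png",big)
E
```

```text
[[579.9, 99.1, 176.5], [586.2, 119.2, 176.5], [593.5, 116.4, 176.5], [588.0, 97.8, 176.5]]
yaw 1.2657825540320466 21.119429362164166
yaw 1.2815840778180059 19.433444974025853
centre [586.89097519 108.11326147 176.5       ]
[[579.4, 99.1, 177.8], [585.7, 119.2, 177.8], [592.9, 116.3, 177.8], [587.4, 97.8, 177.8]]
yaw 1.265782554032048 21.000549275565966
yaw 1.2815840778180059 19.324055199245645
centre [586.3515726  108.09568671 177.8       ]
axis [586.0002612  108.70924595 164.5       ] [[266.77370632 214.33303295]]
```

View pics/ov.png

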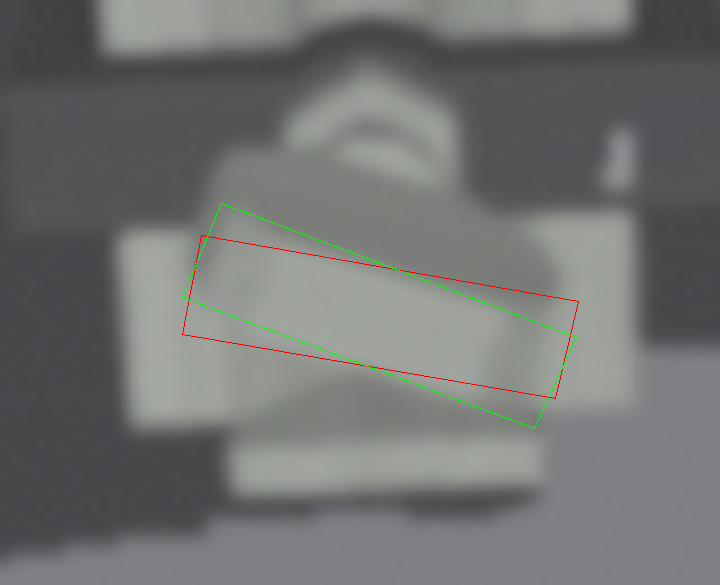

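Fit results: block at (586.0, 108.7), yaw 0.043. The pin tail is at block x ≈ -80.5, so about 20 mm from home. The head yaw is about 1.272, so q ≈ 1.91. Now the pin push with closed fingers.

```bash
cat >> h.py <<'E'
B=np.array([586.0,108.7]);PSI=0.043
def Q(yaw): return (R.from_euler('z',yaw)*R.from_quat([1,0,0,0])).as_quat()
def blk(x,y,z): c,s=np.cos(PSI),np.sin(PSI);return [B[0]+c*x-s*y,B[1]+s*x+c*y,z]
def inb(p): c,s=np.cos(PSI),np.sin(PSI);d=np.array(p[:2])-B;return np.array([c*d[0]+s*d[1],-s*d[0]+c*d[1]])
E
python3 - <<'E'
from station import env,viewer,set_gripper
from h import *
q=Q(np.pi+PSI)
def st(l):
    s=env.read_state();print(l,round(s['time_s'],2),inb(s['tool_pos']).round(2),s['tool_pos'][2].round(1),'F',s['force'].round(2),'w',round(s['width'],1));return s
env.reach(blk(-112,0,260),q);st('above')
set_gripper(0);st('closed')
env.move_l(blk(-112,0,174),rate=120);st('down')
env.move_l(blk(-97,0,174),rate=40,f_stop=5)
s=st('near')
im=viewer.camera("wrist");cv2.imwrite("pics/w2.png",im)
E
```

```text
above 3.96 [-1.1182e+02  1.1000e-01] 260.2 F [ 0.69 -0.33  0.  ] w 87.8
closed 5.3 [-111.97    0.  ] 260.0 F [ 0.47 -0.25 -0.75] w 0.6
down 6.17 [-1.1166e+02  4.0000e-02] 174.4 F [ 0.86 -0.11 -0.09] w 0.5
near 6.69 [-9.687e+01 -2.000e-02] 174.0 F [-0.25 -0.6  -0.04] w 0.5
```

View pics/w2.png

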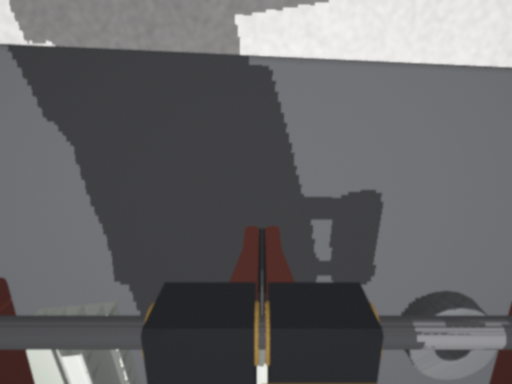

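The pin is hidden behind the closed fingers, as expected. I'll push slowly in short steps and watch the force.

```bash
python3 - <<'E'
from station import env,viewer,set_gripper
from h import *
def st(l):
    s=env.read_state();print(l,round(s['time_s'],2),inb(s['tool_pos']).round(2),s['tool_pos'][2].round(1),'F',s['force'].round(2),'T',s['wrist_torque'].round(3));return s
for x in(-92,-86,-80,-76):
    r=env.move_l(blk(x,0,174),rate=12,f_stop=5);st((x,r))
    if r:break
E
```

```text
(-92, False) 7.31 [-9.206e+01 -1.000e-02] 173.9 F [-1.17  0.24  0.85] T [ 0.026 -0.029  0.009]
(-86, False) 7.96 [-8.566e+01  1.000e-02] 174.1 F [0.18 1.2  0.8 ] T [ 0.073 -0.171 -0.002]
(-80, False) 8.61 [-7.981e+01  1.000e-02] 174.0 F [-0.84 -0.04  1.32] T [ 0.044  0.006 -0.037]
(-76, False) 9.09 [-7.575e+01  1.000e-02] 174.0 F [-1.03 -0.1   0.51] T [ 0.056  0.082 -0.005]
```

```bash
python3 - <<'E'
from station import env,viewer,set_gripper
from h import *
def st(l):
    s=env.read_state();print(l,round(s['time_s'],2),inb(s['tool_pos']).round(2),s['tool_pos'][2].round(1),'F',s['force'].round(2),'T',s['wrist_torque'].round(3));return s
for n in("top","scene"):cv2.imwrite(f"pics/{n}3.png",viewer.camera(n))
r=env.move_l(blk(-73,0,174),rate=5,f_stop=4.5);st(r)
if not r:
    r=env.move_l(blk(-65,0,174),rate=4,f_stop=4.5);st(r)
a=cv2.imread("pics/top3.png")[185:265,195:275];b=cv2.imread("pics/scene3.png")[170:240,270:350]
cv2.imwrite("pics/c3.png",np.hstack([cv2.resize(a,(400,400),interpolation=cv2.INTER_CUBIC),cv2.resize(b,(400,400),interpolation=cv2.INTER_CUBIC)]))
E
```

```text
False 9.94 [-73.02  -0.  ] 174.0 F [-2.39  0.46  1.39] T [ 0.07   0.312 -0.03 ]
True 10.77 [-7.189e+01 -3.000e-02] 173.6 F [-0.28  0.38 -0.66] T [ 0.064 -0.129  0.085]
```

View pics/c3.png

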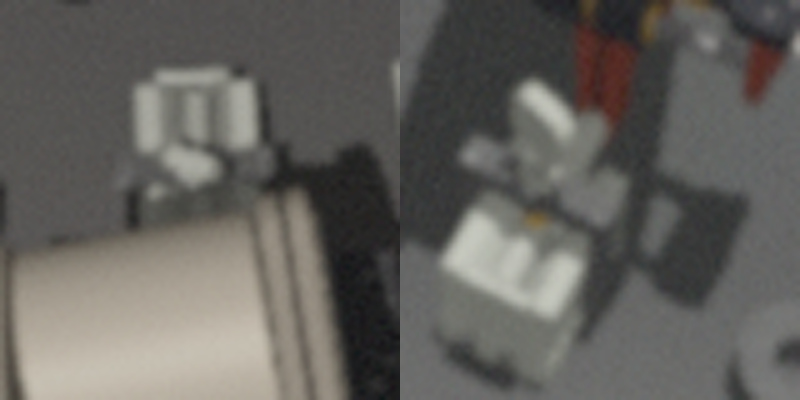

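The pin is moving: its nose is visible in the V near the stop (top crop, about (195,90)). The stop at -71.9 is ambiguous against the noise, so I'll average forces and try a further small step.

```bash
cat >> h.py <<'E'
from station import env,viewer,set_gripper
def avg(n=8,dt=0.02):
    F=[];T=[]
    for i in range(n):
        env.hold(dt);s=env.read_state();F.append(s['force']);T.append(s['wrist_torque'])
    return np.mean(F,0).round(2),np.mean(T,0).round(3),s
E
python3 - <<'E'
from h import *
F,T,s=avg();print(inb(s['tool_pos']).round(2),F,T)
r=env.move_l(blk(-66,0,174),rate=4,f_stop=5)
s=env.read_state();print(r,s['time_s'],inb(s['tool_pos']).round(2),s['force'])
F,T,s=avg();print(inb(s['tool_pos']).round(2),F,T,s['time_s'])
for n in("top","scene"):cv2.imwrite(f"pics/{n}4.png",viewer.camera(n))
a=cv2.imread("pics/top4.png")[190:230,215:255];b=cv2.imread("pics/scene4.png")[195:245,270:320]
cv2.imwrite("pics/c4.png",np.hstack([cv2.resize(a,(400,400),interpolation=cv2.INTER_CUBIC),cv2.resize(b,(400,400),interpolation=cv2.INTER_CUBIC)]))
E
```

```text
[-72.44  -0.08] [-0.32 -0.09 -0.25] [ 0.047 -0.137 -0.004]
True 11.7667 [-71.43  -0.1 ] [-0.55174929  0.50061147 -0.12721582]
[-71.76  -0.17] [ 0.01  0.07 -0.24] [ 0.04  -0.144 -0.002] 11.9
```

View pics/c4.png

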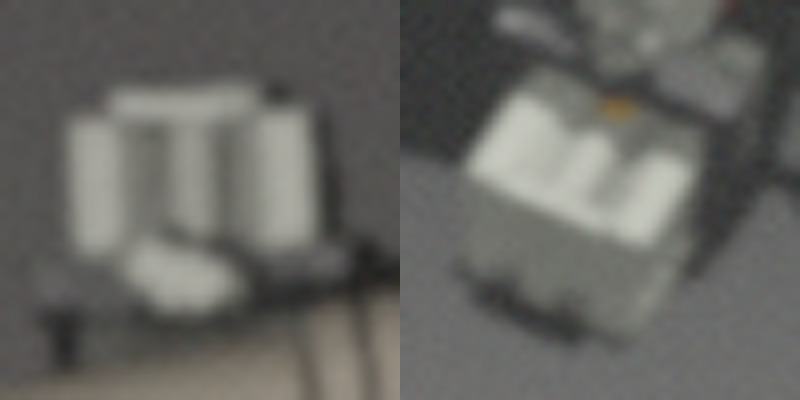

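```bash
python3 - <<'E'
from h import *
for x in(-72,-71.6,-71.3,-71.0,-70.7,-70.4,-70.1):
    r=env.move_l(blk(x,0,174),rate=3,f_stop=5)
    s0=env.read_state()
    F,T,s=avg(6);print(x,r,s0['force'].round(2),inb(s0['tool_pos']).round(2),inb(s['tool_pos']).round(2),F,T,s['time_s'])
    if r or F[0]<-4:break
E
```

```text
-72 False [-0.58 -0.62 -0.2 ] [-7.201e+01 -1.000e-02] [-72.  -0.] [ 0.06 -0.23 -0.19] [ 0.072 -0.152  0.006] 12.6583
-71.6 False [-0.46  0.84 -0.75] [-7.156e+01 -1.000e-02] [-7.16e+01 -1.00e-02] [ 0.12 -0.03 -0.06] [ 0.038 -0.134  0.002] 13.0417
-71.3 False [-0.05 -0.11 -0.06] [-71.27  -0.  ] [-7.129e+01  1.000e-02] [ 0.03  0.27 -0.04] [ 0.058 -0.143  0.015] 13.3917
-71.0 False [-0.1   0.11  0.14] [-7.101e+01 -3.000e-02] [-71.04   0.  ] [-0.26  0.35  0.25] [ 0.066 -0.131 -0.006] 13.7417
-70.7 False [-2.92  0.4   0.13] [-70.94   0.  ] [-7.097e+01 -1.000e-02] [-1.59 -0.04  0.9 ] [ 0.047  0.12  -0.007] 14.0917
-70.4 False [-4.43  0.52  2.49] [-70.86   0.  ] [-70.87  -0.  ] [-4.27  0.4   2.93] [0.087 0.547 0.011] 14.4417
```

The force rose to 4.3 N with no advance at -70.9, so the pin is against the stop. Retract, open, and hover over the screw head aligned to it.

```bash
python3 - <<'E'
from h import *
env.move_l(blk(-75,0,174),rate=15)
env.move_l(blk(-100,0,174),rate=100)
env.move_l(blk(-105,0,285),rate=200)
set_gripper(50)
env.reach([586.0,108.6,290],Q(1.272))
env.hold(0.2)
s=env.read_state();im=viewer.camera("wrist");P=viewer.camera_params("wrist");T=wpose(s,P);np.save("T5.npy",T)
print(s['time_s'],s['tool_pos'],s['width'])
cv2.imwrite("pics/w5.png",im)
for n in("top",):cv2.imwrite(f"pics/{n}5.png",viewer.camera(n))
print(proj([[586,108.6,177.5]],P,T))
cv2.imwrite("pics/w5z.png",cv2.resize(im[120:290,160:360],None,fx=3.5,fy=3.5,interpolation=cv2.INTER_CUBIC))
E
```

```text
18.7583 [585.87858033 108.64035347 290.05640883] 49.900566208258226
[[261.1077095  220.33281999]]
```

View pics/w5.png

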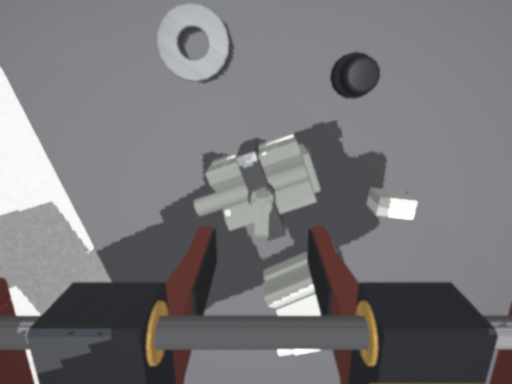

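View pics/w5z.png

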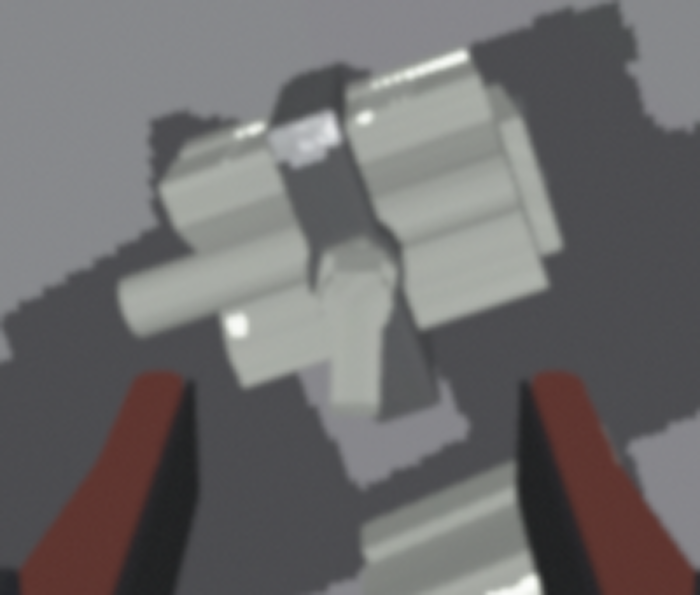

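The head is centred between the fingers (plate mid-line at column ≈ 261.7, predicted 261.1) and aligned. The pin runs up to the stop strip. Descend and grip.

```bash
python3 - <<'E'
from h import *
AX=[586.1,108.4]
F,T,s=avg(4);print('free',F,T)
env.move_l([*AX,226.5],Q(1.272),rate=100,f_stop=8)
F,T,s=avg(3);print('down',s['tool_pos'].round(2),F,T,s['time_s'])
set_gripper(0)
F,T,s=avg(6);print('grip',s['tool_pos'].round(2),F,T,s['width'],s['time_s'],s['orientation'])
print('yaw',R.from_quat(s['orientation']).as_euler('zyx'))
im=viewer.camera("wrist");cv2.imwrite("pics/w6.png",im)
E
```

```text
free [ 0.21  0.09 -0.18] [-0.039 -0.051  0.001]
down [586.57 108.46 227.18] [-0.36  0.04  0.38] [-0.045 -0.068  0.001] 19.7583
grip [585.8  108.51 226.53] [-2.78  1.26  2.91] [0.121 0.432 0.011] 13.250640107484704 20.5417 [ 8.04465855e-01  5.93998784e-01 -2.70832628e-04 -2.46133381e-04]
yaw [-1.27204108e+00 -7.28157125e-04 -3.14151839e+00]
```

View pics/w6.png

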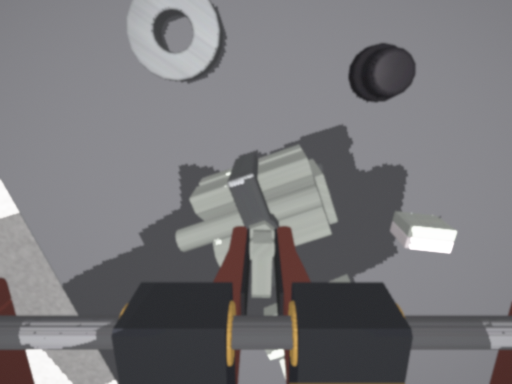

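Width 13.25 mm is more than the 9 mm plate, so something is off. Zooming in.

```bash
python3 - <<'E'
from h import *
F,T,s=avg(5);print(s['width'],F,T,s['tool_pos'],s['time_s'])
im=viewer.camera("wrist")
cv2.imwrite("pics/w6z.png",cv2.resize(im[190:320,190:340],None,fx=4.6,fy=4.6,interpolation=cv2.INTER_CUBIC))
b=viewer.camera("scene")
cv2.imwrite("pics/s6z.png",cv2.resize(b[160:240,260:350],None,fx=7,fy=7,interpolation=cv2.INTER_CUBIC))
E
```

```text
13.409670828846457 [-3.43  1.14  3.78] [ 0.178  0.56  -0.01 ] [585.84847998 108.48235146 226.52042378] 20.675
```

View pics/w6z.png

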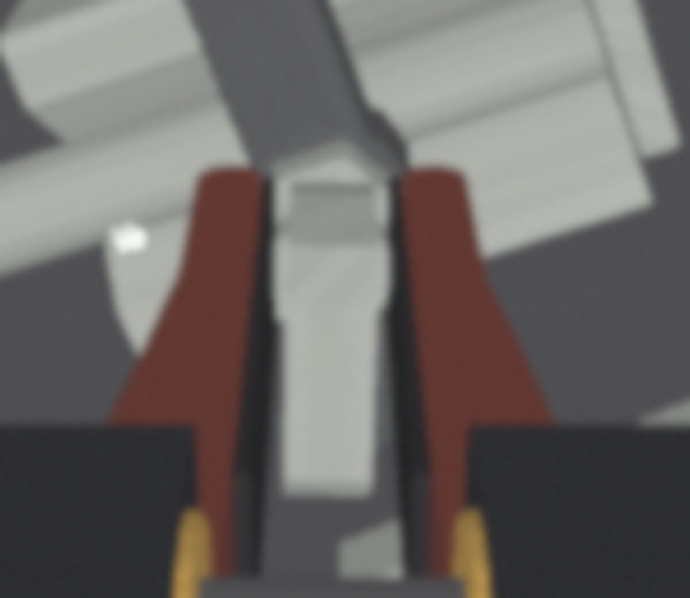

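View pics/s6z.png

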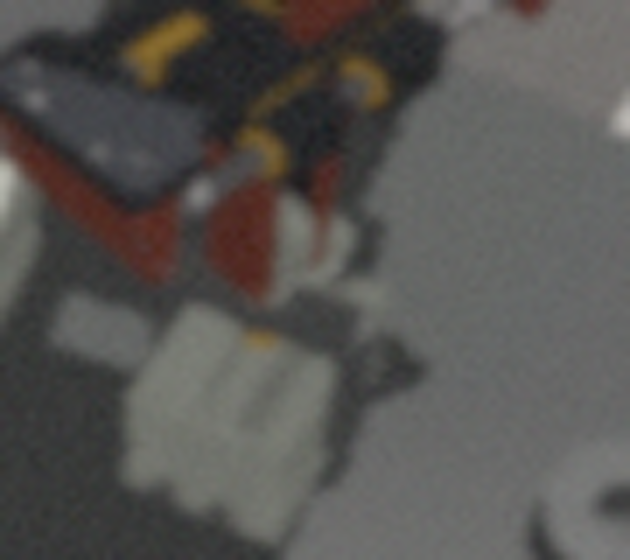

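In the crop, the 9 mm plate shows gaps on both sides, yet the fingers have stopped at 13.4 mm with a light upward push. Something near the fingertips is blocking them. I'll open, raise 6 mm and regrip.

```bash
python3 - <<'E'
from h import *
AX=[586.1,108.4]
set_gripper(24)
env.move_l([*AX,232.0],rate=40)
im=viewer.camera("wrist")
set_gripper(0)
F,T,s=avg(5);print('grip',s['tool_pos'].round(2),F,T,s['width'],s['time_s'])
im2=viewer.camera("wrist")
f=lambda i:cv2.resize(i[190:320,210:320],None,fx=3.6,fy=3.6,interpolation=cv2.INTER_CUBIC)
cv2.imwrite("pics/w7z.png",np.hstack([f(im),f(im2)]))
E
```

```text
grip [585.81 108.51 232.27] [-3.22  0.26  5.41] [ 0.091  0.516 -0.081] 8.839514228071685 22.0
```

View pics/w7z.png

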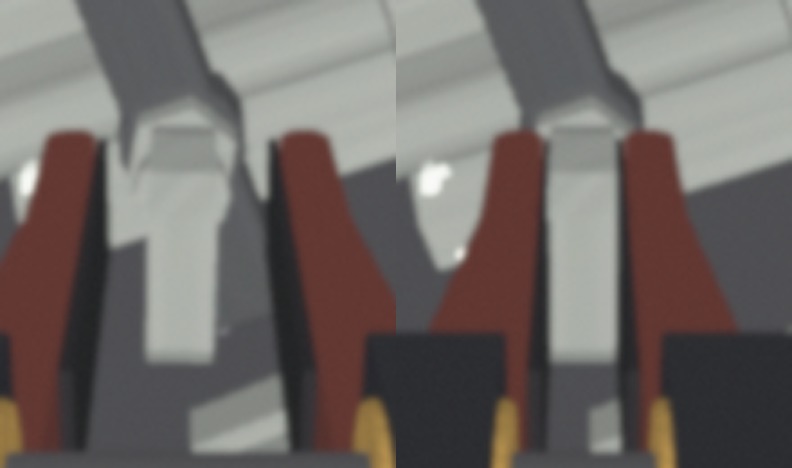

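Width is now 8.84 mm, which is the plate itself. Turn clockwise in the first grip, re-centring to the relaxed axis.

```bash
python3 - <<'E'
from h import *
AX=[585.75,108.5];y0=1.272;z0=232.4
for y in(1.15,0.7,-0.45):
    env.reach([*AX,z0-(y0-y)/np.pi],Q(y))
    F,T,s=avg(4);o=s['orientation'];print(y,2*np.arctan2(o[1],o[0]),s['tool_pos'].round(2),F,T,s['width'].round(2),s['time_s'])
im=viewer.camera("wrist");cv2.imwrite("pics/w8.png",im)
E
```

```text
Traceback (most recent call last):
AttributeError: 'float' object has no attribute 'round'
```

```bash
cat >> h.py <<'E'
def rep(l,n=4):
    F,T,s=avg(n);o=s['orientation'];print(l,'yaw',round(2*np.arctan2(o[1],o[0]),4),s['tool_pos'].round(2),F,T,'w',round(s['width'],2),'t',round(s['time_s'],2));return F,T,s
E
python3 - <<'E'
from h import *
AX=[585.75,108.5];y0=1.272;z0=232.4
rep('now')
for y in(0.7,-0.45):
    env.reach([*AX,z0-(y0-y)/np.pi],Q(y));rep(y)
im=viewer.camera("wrist");cv2.imwrite("pics/w8.png",im)
E
```

```text
now yaw 1.1525 [585.67 108.53 232.34] [-1.26  0.55  2.36] [ 0.095  0.267 -0.042] w 8.89 t 22.43
0.7 yaw 0.7032 [585.59 108.61 232.18] [-2.95  1.95  2.9 ] [ 0.27   0.439 -0.044] w 8.77 t 23.01
-0.45 yaw -0.4483 [585.62 108.78 231.85] [-3.43  4.1   3.51] [ 0.855  0.654 -0.057] w 8.89 t 24.14
```

View pics/w8.png

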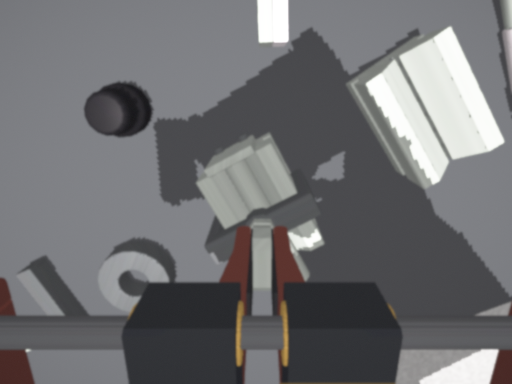

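Torque of about -0.05 N m matches the thread friction. The side force suggests the axis is nearer (585.4, 108.95). Release, rotate a half turn, regrip.

```bash
python3 - <<'E'
from h import *
AX=[585.4,108.95];z=232.2;y=-0.45+np.pi
set_gripper(56)
env.reach([*AX,z],Q(y));rep('free',6)
set_gripper(0);rep('grip',6)
im=viewer.camera("wrist");cv2.imwrite("pics/w9.png",im)
E
```

```text
free yaw 2.6913 [585.4  108.94 232.2 ] [ 0.24 -0.05  0.39] [ 0.019 -0.106 -0.006] w 55.81 t 27.81
grip yaw 2.6916 [585.49 108.98 232.31] [ 0.07 -0.2   1.05] [ 0.037 -0.154 -0.018] w 8.78 t 28.69
```

View pics/w9.png

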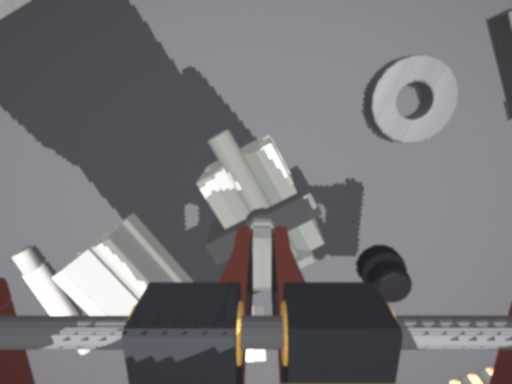

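Well centred now (side force ≈ 0). Turn toward the seat, with fine steps near the expected yaw of 1.33.

```bash
python3 - <<'E'
from h import *
AX=[585.45,108.95];z0=232.3;y0=2.6916
env.reach([*AX,z0-(y0-1.50)/np.pi],Q(1.50));rep(1.5,6)
y=1.50
while y>1.10:
    y-=0.035
    env.reach([*AX,z0-(y0-y)/np.pi],Q(y));F,T,s=rep(round(y,3),5)
    if T[2]<-0.17 or s['time_s']>42:break
E
```

```text
1.5 yaw 1.5007 [585.66 109.05 232.  ] [1.36 1.26 0.83] [ 0.149 -0.291 -0.064] w 9.26 t 29.94
1.465 yaw 1.4659 [585.65 109.04 232.01] [1.83 1.65 0.5 ] [ 0.222 -0.409 -0.059] w 8.66 t 30.27
1.43 yaw 1.4309 [585.64 109.   231.99] [2.51 1.55 1.06] [ 0.262 -0.5   -0.037] w 8.76 t 30.61
1.395 yaw 1.3959 [585.63 109.01 232.01] [2.52 1.52 1.25] [ 0.316 -0.591 -0.052] w 9.22 t 30.94
1.36 yaw 1.3609 [585.63 109.   231.99] [2.9  2.19 0.76] [ 0.375 -0.655 -0.067] w 8.6 t 31.27
1.325 yaw 1.326 [585.63 108.98 231.96] [3.87 1.88 1.06] [ 0.374 -0.729  0.02 ] w 8.97 t 31.61
1.29 yaw 1.2915 [585.56 108.97 231.96] [3.64 2.21 1.85] [ 0.373 -0.739  0.467] w 9.0 t 31.94
1.255 yaw 1.2563 [585.59 108.96 231.99] [3.6  2.04 2.83] [ 0.395 -0.72   0.623] w 9.34 t 32.27
1.22 yaw 1.2212 [585.55 108.96 231.93] [4.01 2.42 3.33] [ 0.362 -0.745  0.771] w 9.78 t 32.61
1.185 yaw 1.1862 [585.58 109.09 231.94] [3.55 3.14 3.76] [ 0.609 -0.756  0.789] w 10.2 t 32.94
1.15 yaw 1.1513 [585.54 108.89 231.95] [3.23 2.21 4.7 ] [ 0.319 -0.699  0.737] w 10.73 t 33.27
1.115 yaw 1.1164 [585.54 108.9  231.95] [3.59 1.91 5.32] [ 0.265 -0.733  0.861] w 11.35 t 33.61
1.08 yaw 1.0813 [585.43 108.63 231.91] [3.51 0.96 5.83] [ 0.049 -0.621  0.834] w 12.13 t 33.94
```

Torque jumped from about -0.06 to +0.47 N m just past yaw 1.325. That puts the seat at about 1.331, against a predicted 1.326. My check watched the wrong torque sign, so the pads slipped a little around the seated head (0.83 N m). Now go back to the seat angle, check, and back off a quarter turn.

```bash
python3 - <<'E'
from h import *
AX=[585.7,109.0];z0=232.3;y0=2.6916
Z=lambda y:z0-(y0-y)/np.pi
for y in(1.33,1.40,2.0,2.902):
    env.reach([*AX,Z(y)],Q(y));rep(y,6)
im=viewer.camera("wrist");s=env.read_state();cv2.imwrite("pics/w10.png",im)
for n in("scene","top"):cv2.imwrite(f"pics/{n}10.png",viewer.camera(n))
cv2.imwrite("pics/w10z.png",cv2.resize(im[110:300,160:360],None,fx=3.1,fy=3.1,interpolation=cv2.INTER_CUBIC))
E
```

```text
1.33 yaw 1.3295 [585.53 108.43 231.86] [ 2.77 -0.91  4.97] [-0.232 -0.619  0.056] w 9.03 t 34.39
1.4 yaw 1.3995 [585.57 108.4  231.9 ] [ 2.91 -1.2   5.04] [-0.239 -0.704  0.065] w 8.9 t 34.74
2.0 yaw 1.9979 [585.79 108.56 232.03] [ 4.01 -2.2   3.11] [-0.546 -1.02   0.027] w 8.9 t 35.47
2.902 yaw 2.9001 [585.95 108.84 232.29] [ 5.41 -1.63  2.5 ] [-0.25  -1.239  0.042] w 8.79 t 36.43
```

View pics/w10z.png

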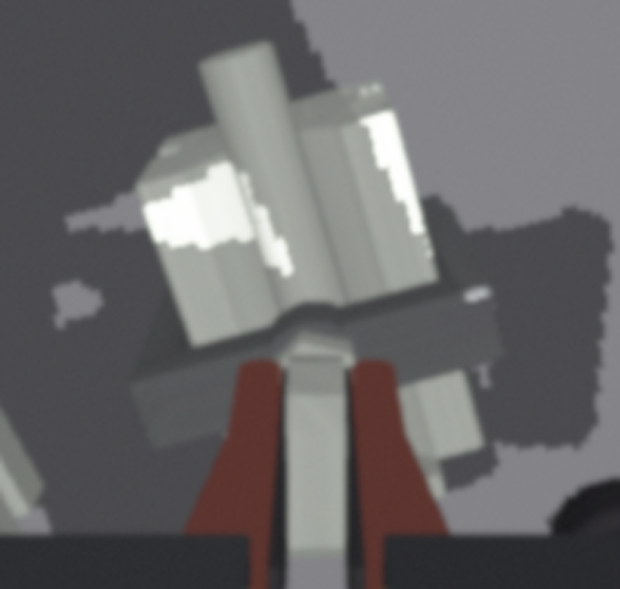

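View pics/top10.png

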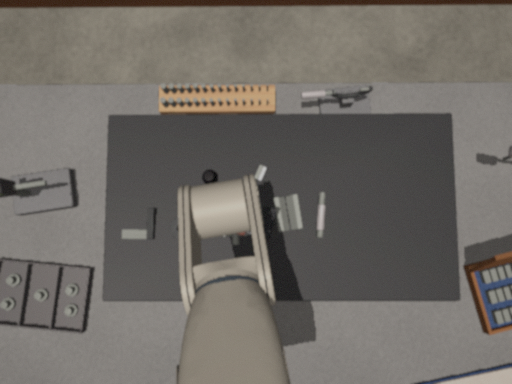

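The view shows the pads square on the spade head, and the pin tail sticking out with its end at zoom (200,62)–(272,43). I'll relax the side load and measure the tail overhang.

```bash
python3 - <<'E'
from h import *
P=viewer.camera_params("wrist")
z0=232.3;y0=2.6916;y=2.902
s=env.read_state();T=wpose(s,P)
zz=lambda u,v:(160+(u+.5)/3.1-.5,110+(v+.5)/3.1-.5)
for n,c,h in(("tailL",(200,62),102.3),("tailR",(272,43),102.3),("blkL",(140,188),108),("blkR",(390,108),108)):
    print(n,inb(at_z(zz(*c),P,T,h)).round(1))
env.reach([586.1,108.9,z0-(y0-y)/np.pi+0.15],Q(y));rep('relaxed',8)
E
```

```text
tailL [-59.8  -7.7]
tailR [-59.3   7.7]
blkL [-39.  -27.2]
blkR [-40.6  27.5]
relaxed yaw 2.9014 [586.07 108.82 232.34] [ 4.55 -1.31  0.96] [-0.191 -1.164  0.037] w 8.85 t 36.97
```

The tail overhang measures about 19.7 mm (20 when home), and the back-off is 1.570 rad from the detected seat. Handing in while holding.

```bash
python3 - <<'E'
from h import *
from station import workorder
rep('final',3);print(workorder.sign_off())
E
```

```text
final yaw 2.9015 [586.07 108.84 232.36] [ 5.4  -0.79  1.17] [-0.213 -1.135  0.031] w 8.88 t 37.02
the job is handed in; nothing more can be done
None
```

The pin is home against the stop. The thumbscrew is backed off a quarter turn from its seat and still held there. I handed the job in at 37 s of the 64 s allowed; no verdict is reported.

- **Pin:** I pushed it by its tail with closed fingers at about 3–12 mm/s. I stopped when the force reached about 4.3 N with no further movement. Afterwards the tail overhang measured 19.7 mm, against 20 mm when home.
- **Thumbscrew:** I turned it clockwise in two grips. The seat showed as a sharp torque rise at a tool yaw of about 1.331 rad, against 1.326 predicted from the images. I then backed off to 2.9015, which is 1.570 rad or a quarter turn. The pads are still closed square on the head at 8.9 mm wide.

Checks that failed or disagreed:
- **First grip blocked:** the fingers stopped at 13.3 mm instead of 9 mm, caught on something at the fingertips that I did not identify. I raised the tool about 5.5 mm and gripped again cleanly.
- **Overshoot at the seat:** my stop check watched the wrong torque sign. The gripper turned about 0.25 rad past the seat, up to about 0.8–0.9 N m, with the pads slipping on the stopped head. They squared up again at the seat before I backed off.
- **Early false stop:** two force stops during the push were only noise. I confirmed the real contact with small steps.
- **Side load:** about 5 N remains on the tool at the final pose.

I did not touch the loose gauges, square or mate block. Those in view in the last top picture are where they were; the arm hides the ring gauge there.

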